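# Get the spirit level from the back of a crowded pegboard hook

### The arm

A 6-joint arm with a two-finger parallel gripper is mounted at the origin on the work surface. World frame = base frame: x ahead of the robot, y to its left, z up, the work surface at z = 0. Lengths are in mm, angles in rad, forces in N, time in s.
With the tool pointing down it reaches from about 275 to 1000 mm from the base axis. Payload 8.4 kg.
Tool frame: the origin (TCP) lies on the centre line of the jaws, within the pads' length; the fingertips stand r.tip_reach ahead of it and the grasp point (between the pads) lies 11 mm behind it (r.tip_reach is the distance from the TCP to the fingertips, in mm); z points along the fingers, y is the line along which they close (so a half turn about z gives the same grasp; the last joint's range is limited). The gripper opens to 85 mm and grips with 20 to 120 N. Pads are 22 mm wide; open, the fingers measure 114 mm over their backs; the gripper's body (76 mm by 85 mm) begins 54 mm behind the grasp point. The pads swing forward as they close: fully open they stand 13 mm farther back than shut.
Start: joints at [1.191, 0.353, 1.633, -0, 1.155, -0.002], TCP at [230.547, 580.927, 239.281] pointing down, gripper open.
Joint ranges: [-2.63, 2.63], [-0.92, 2.1], [0.06, 2.66], [-1.3, 4.44], [0, 2.69], [-3.02, 3.02]. Speed limits (rad/s): [2.22, 2.22, 2.79, 3.14, 3.14, 3.14].

### API

Orientations are given as [roll, pitch, yaw] about the fixed x, y, z axes, in that order (R = Rz(yaw) Ry(pitch) Rx(roll)).
In Python, from rig import r gives the robot as it stands.
- The arm moves only by the tool carry_out, never from a script. Its argument "targets" is a list of rows, each an object with "dp": the shift along the tool's x, y, z in mm, a list of three; "yaw": the turn about the tool's z in degrees. A call has 1 to 12 rows; each row is the pose to reach, as a shift and turn from the pose commanded when the call began, along the tool's axes at that moment; what a row does not reach only later rows make up. A row lasts 1/8 s, in which the tool goes at most 62.5 mm and 10.7 degrees, less where a joint would pass 70% of its speed; a pose out of reach is approached as far as the arm can. A call with a gripper value outside its range is refused whole. "fingers" is the opening, from -1 (shut) to 1 (fully open), so that 0 is half open, set as the call begins (left out, the last holds). The fingers move at their own pace and stop on an object; "grip_force" is the grip in N (left out, the last holds). Time passes only in rows, so rows that repeat a pose let the fingers close. It gives the time, the measured TCP pose, the force, the opening and the grip force at its end, in the units of the state.
- r.sense(): the state, without advancing time (a new reading comes with each control period).
- r.grab_frame(name): name is "side" or "top"; returns the picture (384x512x3 uint8, red, green, blue); there is no depth.
- r.get_calibration(name): a dict with "fx", "fy", "cx", "cy" (pixels), "dist_coeffs" ([k1, k2, p1, p2, k3] as OpenCV has them; the pictures are not rectified), "rvec" (rotation vector, rad) and "tvec" (3), from world to camera coordinates, as OpenCV has them. Camera axes: x right, y down, z forward; pixel columns grow to the right and rows downward; lengths in mm; the calibration is good to about 2 mm. A picture is of the moment at which its call begins. get_calibration takes no time and is no camera call.
- r.sign_off(): hands the job in; it is judged then, once.
The state is a dict: "clock": time; "qpos": joint angles; "qvel": joint speeds; "joint_efforts": joint torques, N m; "eef_pos": TCP position; "tcp_rot": TCP orientation; "contact_force": force on the tool from outside, world axes, zero at the start; "wrist_torque": the same for the moment, N m; "opening": opening from 0.0 (shut) to 1.0 (fully open); "grasp_force": force on a finger pad.
Only numpy, scipy, OpenCV 4.12 (cv2) and the standard library are available. Lean on these libraries where they do the work, as an engineer would, in place of code of your own. Each camera call takes 0.05 s, during which the arm holds its last target. There are 200 camera calls.

### The job

The spirit level hangs at the back of the full hook on the pegboard. Move the spanner and the putty knife in front of it, one at a time, to the spare hook, sliding each well back towards the board, past the middle of the rod, so it cannot be knocked off, then take the level off and stand it in the metal tool pot, lowering it in rather than dropping it, and leave all three there. Feel your way at the spare hook: its rod is loose and points askew, and it is only pushed into the board and pulls out if it is pushed, pulled or leaned on hard (keep under 15 N); disturb nothing else on the board or desk.

Things in the scene. Friction and masses are not known exactly. Their poses are not given: they have to be found in the camera images.
- crowded_hook: The full steel hook, rigid and screwed fast. Origin: middle of the rod where it leaves its 30 x 36 mm plate. Own y points into the board, x along it, z up. The 5 mm thick round rod runs level along -y for 70 mm; then its end bends up 30 degrees, to 84 mm out and 8 mm higher. Three tools hang on it one behind another, flat towards the board.
- spare_hook: The empty hook; origin, axes, sizes as the full one. The reading is of its plate only. The rod is loose in it: level, but pointing up to 0.35 rad left or right of the plate's -y (turning about the vertical through the origin; its end up to 29 mm aside), not in the reading. 4 N sideways at its end turns it; it stays where left. Endwise, up and down it is rigid.
- spanner_eye (a point): Steel spanner, 0.06 to 0.13 kg, in front of the level (it or the knife is foremost). Point: centre of its ring's hole; y through the hole, x across, z up. Ring: 14 mm hole, 23 mm outside, 8 mm thick; grip across it from above, fingers astride the rod. Shank 12 mm wide, 6 mm thick, 10 to 130 mm below; jaw (27 mm wide) ends 161 mm below. Hanging, the point is 4.5 mm below the rod's middle.
- knife_eye (a point): Putty knife, 0.07 to 0.14 kg, in front of the level. Point: centre of the hanging hole (oblong, 13 mm wide, 20 high) in its wooden handle; y through the hole, x across, z up. Handle 24 mm wide (grip across it from above, fingers astride the rod), 10 thick, 15 mm above to 90 below the point; blade 50 mm wide ends 178 mm below. Hanging, the point is 7.5 mm below the rod's middle.
- level_eye (a point): Grey plastic spirit level, 185 x 40 x 14 mm, 0.10 to 0.20 kg, rearmost on the full hook. Point: centre of its hanging hole (oblong, 13 mm wide, 22 high); y through the hole, x across the 40 mm width (grip across it from above, fingers astride the rod), z up. It reaches 20 mm above and 165 mm below the point. Hanging, the point is 8.5 mm below the rod's middle.
- level_foot (a point): Middle of the level's lower end, 165 mm below its hanging hole.
- pot: Round metal tool pot standing loose on the desk, 0.5 kg, 92 mm outside, 86 mm inside, 105 mm high, floor 5 mm thick. Origin: centre of its underside.
- board: White pegboard, 380 mm wide, 285 mm high (25 mm above the rods), 12 mm thick, on two feet, fixed. Origin: centre of its underside; own -y axis is its front, where the hooks are, 180 mm apart.
- screwdriver_center (a point): Red-handled screwdriver, 185 mm long, standing loose, handle up, in a bracket low on the board midway between the hooks; its top is 220 mm above the desk, 40 mm below the rods. Point: middle of the handle (26 mm thick, 90 mm long). Leave alone.
- organiser: Clear organiser box with a shut lid, 120 x 180 mm, about 50 mm high (80 mm with its knob). Origin: centre of its underside. Leave alone.
- cam_lock: Zinc cam lock, a disc 15 mm across and 12 mm high on the desk. Leave alone.
- dowel0: Wooden dowel, 8 mm thick, 35 mm long, lying on the desk. Leave alone.
- dowel1: Another such dowel.
- dowel2: Another such dowel.

How it is judged:
By the outcome, as a careful person would: the job done as asked, in the order asked, and still so for the second after the job is handed in, with the robot touching nothing.
It also fails if it takes over 72 s, if anything falls off the work surface, if the arm or the gripper's body presses on something with over 40 N, if the wrist force passes 120 N, or if a joint passes its speed limit or range.

## Working session

There is one attempt and no reset: what is moved stays moved. The work goes in short steps, Python scripts to look and compute and a tool call to move; the robot and the scene stay as the last step left them, time stands still between calls to the robot, and variables do not carry over. Pictures are saved under pics/ and viewed, at most 10 in all, crops included, and the job is handed in when it is done.

Besides the shell and the picture viewer there is one more tool, called after "Request:" by a JSON object that holds its "api" and its "payload", one argument or row to a line. carry_out: Moves the arm, as the interface text tells. Its arguments: {"type":"object","properties":{"targets":{"type":"array","items":{"type":"object","properties":{"dp":{"type":"array","items":{"type":"number"}},"yaw":{"type":"number"}}}},"fingers":{"type":"number"},"grip_force":{"type":"number"}},"required":["targets"]}

```bash
ls; mkdir -p pics
python3 - <<'E'
from rig import r
import cv2,numpy as np
s=r.sense()
for k,v in s.items(): print(k,np.round(v,3))
print(r.tip_reach)
for n in("side","top"):
    cv2.imwrite(f"pics/{n}0.png",cv2.cvtColor(r.grab_frame(n),cv2.COLOR_RGB2BGR))
    c=r.get_calibration(n);print(n,c)
    R=cv2.Rodrigues(np.array(c["rvec"],float))[0];print(-R.T@np.array(c["tvec"],float).ravel(),R[2])
E
```

```text
pics
clock 0.0
qpos [ 1.191  0.354  1.634 -0.     1.155 -0.002]
qvel [ 0.002  0.002  0.001 -0.001  0.    -0.002]
joint_efforts [-2.0000e-03 -6.0524e+01 -3.4207e+01 -0.0000e+00  9.0000e-03  0.0000e+00]
eef_pos [230.38  580.488 238.53 ]
tcp_rot [-3.14   0.     2.764]
contact_force [ 0.259 -0.399 -0.485]
wrist_torque [ 0.006 -0.045 -0.034]
grasp_force 0.0
opening 0.998
8.0
side {'fx': 462.53286958767416, 'fy': 462.53286958767416, 'cx': 257.68998229773223, 'cy': 189.5162457823992, 'dist_coeffs': array([-0.06905259,  0.        ,  0.        ,  0.        ,  0.        ]), 'rvec': array([ 2.30198246, -0.199903  ,  0.0975789 ]), 'tvec': array([-554.77734535,  148.64068201, 1098.9236228 ])}
[ 415.62448051 -798.2955526   852.92765573] [ 0.13409359  0.72765077 -0.67271336]
top {'fx': 353.0048153006667, 'fy': 353.0048153006667, 'cx': 252.8042096227895, 'cy': 191.5789518404131, 'dist_coeffs': array([0.02943635, 0.        , 0.        , 0.        , 0.        ]), 'rvec': array([ 2.08590105, -2.14730758,  0.18587104]), 'tvec': array([-28.00821623, 585.09992262, 990.42562019])}
[ 388.34805245  -55.69832121 1081.73600103] [ 0.18720376  0.01026514 -0.98226747]
```

View pics/side0.png

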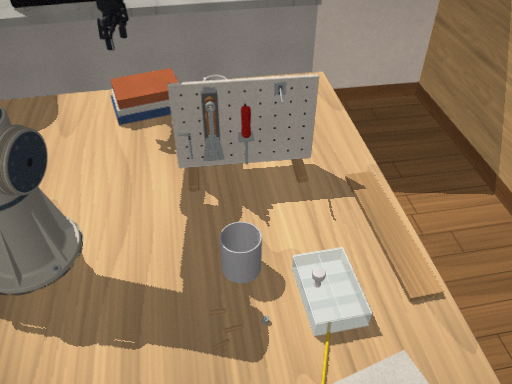

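View pics/top0.png

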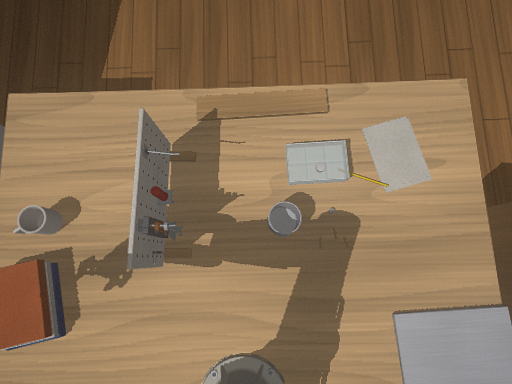

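Side view: board at about (170–318, 75–165), the full hook's tools around (210,105), red screwdriver (246,120), spare hook (281,93), pot rim (241,238). Top view: full hook near (160,228), spare rod (150–180,153), pot (285,218).

```bash
cat > h.py <<'E'
import cv2,numpy as np
from rig import r
def cal(n):
    c=r.get_calibration(n);K=np.array([[c["fx"],0,c["cx"]],[0,c["fy"],c["cy"]],[0,0,1]])
    return K,np.array(c["dist_coeffs"]),np.array(c["rvec"],float),np.array(c["tvec"],float).ravel()
def ray(n,p):
    K,d,rv,t=cal(n);R=cv2.Rodrigues(rv)[0]
    u=cv2.undistortPoints(np.array([[p]],float),K,d)[0,0]
    v=R.T@np.array([u[0],u[1],1]);return -R.T@t,v/np.linalg.norm(v)
def plane(n,p,z=None,ax=2):
    o,v=ray(n,p);return o+v*(z-o[ax])/v[ax]
def tri(ps,pt):
    o1,a=ray("side",ps);o2,b=ray("top",pt)
    s=np.linalg.lstsq(np.c_[a,-b],o2-o1,rcond=None)[0]
    A,B=o1+s[0]*a,o2+s[1]*b
    return (A+B)/2,np.linalg.norm(A-B)
def proj(n,P):
    K,d,rv,t=cal(n);return cv2.projectPoints(np.array(P,float).reshape(-1,3),rv,t,K,d)[0][:,0]
def grab(n): return cv2.cvtColor(r.grab_frame(n),cv2.COLOR_RGB2BGR)
E
python3 - <<'E'
import cv2,numpy as np
a=cv2.imread("pics/side0.png")[70:180,160:325]; b=cv2.imread("pics/top0.png")[100:275,120:195]
a=cv2.resize(a,None,fx=4.8,fy=4.8,interpolation=cv2.INTER_CUBIC); cv2.imwrite("pics/sc.png",a)
b=cv2.rotate(b,cv2.ROTATE_90_CLOCKWISE)
b=cv2.resize(b,None,fx=4.5,fy=4.5,interpolation=cv2.INTER_CUBIC); cv2.imwrite("pics/tc.png",b);print(a.shape,b.shape)
E
```

```text
(528, 792, 3) (338, 788, 3)
```

View pics/sc.png

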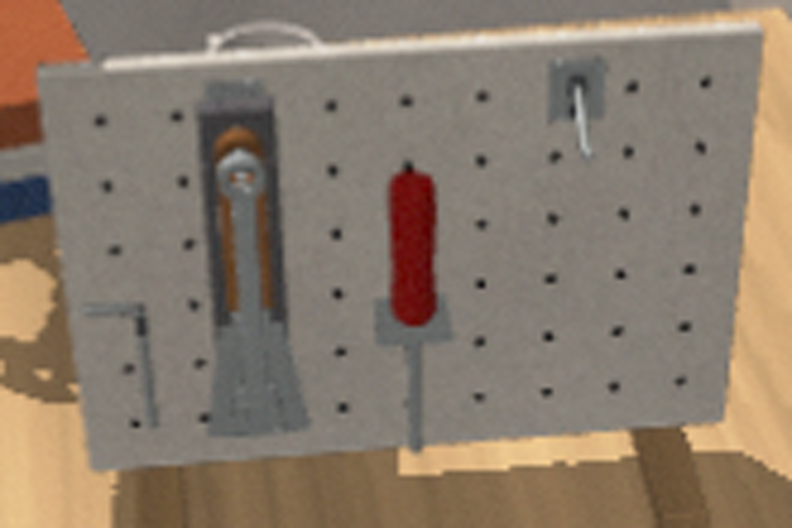

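View pics/tc.png

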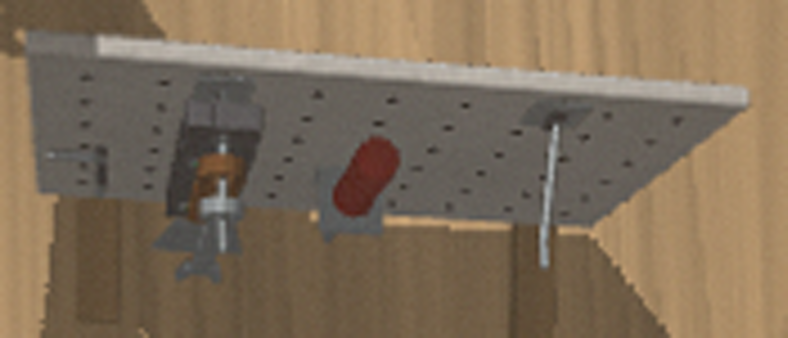

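Crops: the spanner (ring at crop 240,172 side) is foremost, the knife behind it, the level at the back. Spare rod runs (576,85)→(588,155) in side, (557,118)→(545,265) in top; full hook's tip is at (222,250) in top.

Run:
```python
from h import *
np.set_printoptions(precision=1,suppress=True)
S=lambda u,v:(160+u/4.8-.4,70+v/4.8-.4)
T=lambda u,v:(120+v/4.5-.4,100+174-u/4.5+.4)
for n,t,s in(("spare root",(557,118),(576,83)),("spare tip",(545,265),(588,155)),("scr top",(383,147),(412,175))):
    print(n,tri(S(*s),T(*t)))
print("spare root/tip top plane",plane("top",T(557,118),260),plane("top",T(545,265),268))
print("side",plane("side",S(576,83),260),plane("side",S(588,155),268))
print("full tip top",plane("top",T(222,250),268),"mid rod",plane("top",T(222,145),260))
print("top edge front",plane("top",T(28,52),285),plane("top",T(748,105),285))
print("top edge back",plane("top",T(28,32),285),plane("top",T(748,87),285))
print("side front edge",plane("side",S(40,66),285),plane("side",S(760,37),285))
print("spanner ring",plane("top",T(221,204),267), tri(S(240,175),T(221,205)))
print("knife top",plane("top",T(222,158),267.5),"level top L R",plane("top",T(190,98),271.5),plane("top",T(262,103),271.5))
# pot rim
for n in("top",):
    im=cv2.imread("pics/top0.png")
print("pot",[plane("top",p,105) for p in((268,218),(301,218),(285,202),(285,235))])
print("pot side",[plane("side",p,105) for p in((221,238),(262,238),(241,224),(241,253))])
```

```text
spare root (array([654.1, 208.8, 263. ]), np.float64(1.895326835192159))
spare tip (array([642.8, 128.3, 269.1]), np.float64(1.4590601330536968))
scr top (array([566.5, 204.1, 218.8]), np.float64(0.35741638386111263))
spare root/tip top plane [654.1 209.7 260. ] [642.4 128.6 268. ]
side [656.3 214.3 260. ] [644.  130.4 268. ]
full tip top [470.2 134.2 268. ] mid rod [472.7 190.5 260. ]
top edge front [376.3 225.9 285. ] [752.5 211.4 285. ]
top edge back [376.6 235.7 285. ] [752.8 221.  285. ]
side front edge [379.4 234.7 285. ] [751.5 203.1 285. ]
spanner ring [470.5 158.1 267. ] (array([472.4, 160.6, 255.4]), np.float64(1.416353209740819))
knife top [471.7 181.6 267.5] level top L R [455.9 210.5 271.5] [492.7 209.2 271.5]
pot [array([498.6, -85.6, 105. ]), array([ 496. , -176.9,  105. ]), array([ 542.1, -134.7,  105. ]), array([ 450.4, -130.6,  105. ])]
pot side [array([ 459.5, -129. ,  105. ]), array([ 546.6, -143.9,  105. ]), array([508.2, -95.2, 105. ]), array([ 495.7, -177.6,  105. ])]
```

```bash
cat >> h.py <<'E'
def go(x,y,z,yaw):
    s=r.sense();p=np.array(s["eef_pos"]);R=__import__("scipy.spatial.transform",fromlist=["Rotation"]).Rotation.from_euler("xyz",s["tcp_rot"]).as_matrix()
    dy=(s["tcp_rot"][2]-yaw+np.pi)%(2*np.pi)-np.pi
    return np.round(R.T@(np.array([x,y,z])-p),1),round(np.degrees(dy),1)
E
python3 -c "
from h import *
print(go(472,157,330,1.532))"
```

```text
(array([-380.8, -304.7,  -91. ]), np.float64(70.6))
```

Request:
{"api": "carry_out", "payload": {
  "targets": [
    {"dp": [0,0,-50],"yaw": 0},
    {"dp": [-20,-15,-91],"yaw": 7},
    {"dp": [-60,-48,-91],"yaw": 17},
    {"dp": [-100,-80,-91],"yaw": 27},
    {"dp": [-145,-115,-91],"yaw": 37},
    {"dp": [-190,-152,-91],"yaw": 47},
    {"dp": [-235,-188,-91],"yaw": 57},
    {"dp": [-280,-224,-91],"yaw": 64},
    {"dp": [-325,-260,-91],"yaw": 70.6},
    {"dp": [-360,-288,-91],"yaw": 70.6},
    {"dp": [-381,-305,-91],"yaw": 70.6},
    {"dp": [-381,-305,-91],"yaw": 70.6}
  ],
  "fingers": 0.1,
  "grip_force": 30
}}

```text
clock: 1.6
eef_pos: [472.6, 155.5, 329.9]
tcp_rot: [-3.141, 0.0, 1.529]
contact_force: [0.3, 0.1, -0.4]
opening: 0.549
grasp_force: 0.0
```

```bash
python3 -c "
from h import *
s=r.sense();print(s['clock'],s['eef_pos'],s['tcp_rot'],s['contact_force'],s['opening'])
print(go(472,157,244.5,1.532))
a=grab('side')[10:180,110:330]; cv2.imwrite('pics/s1.png',cv2.resize(a,None,fx=3.5,fy=3.5,interpolation=cv2.INTER_CUBIC))"
```

```text
1.6 [472.60088202 155.45666404 329.94679275] [-3.14106686e+00  4.10715199e-04  1.52884726e+00] [ 0.26468898  0.098429   -0.36553299] 0.5489954205667119
(array([ 1.6, -0.6, 85.4]), np.float64(-0.2))
```

View pics/s1.png

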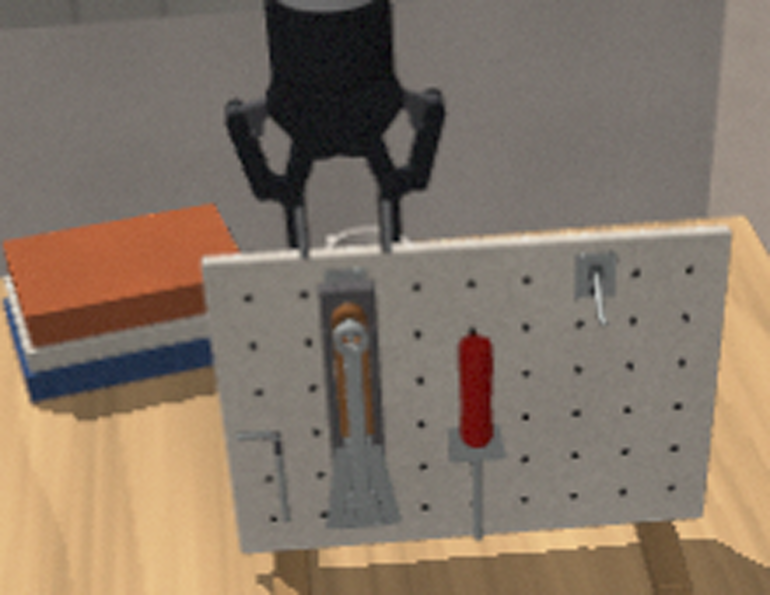

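The open fingers straddle the spanner's line (fingers at 297 and 390, ring at 349,337 in the crop). Going down.

Request:
{"api": "carry_out", "payload": {
  "targets": [
    {"dp": [1.5,-0.6,25],"yaw": 0},
    {"dp": [1.5,-0.6,50],"yaw": 0},
    {"dp": [1.5,-0.6,70],"yaw": 0},
    {"dp": [1.5,-0.6,85],"yaw": 0},
    {"dp": [1.5,-0.6,85],"yaw": 0}
  ]
}}

```text
clock: 2.28
eef_pos: [470.8, 158.8, 244.4]
tcp_rot: [-3.14, 0.001, 1.532]
contact_force: [-0.3, -0.3, 0.5]
opening: 0.552
grasp_force: 0.0
```

Request:
{"api": "carry_out", "payload": {
  "targets": [
    {"dp": [0,0,0],"yaw": 0},
    {"dp": [0,0,0],"yaw": 0},
    {"dp": [0,0,0],"yaw": 0},
    {"dp": [0,0,0],"yaw": 0},
    {"dp": [0,0,0],"yaw": 0}
  ],
  "fingers": -1
}}

```text
clock: 2.9
eef_pos: [472.2, 158.7, 246.1]
tcp_rot: [3.14, -0.001, 1.531]
contact_force: [-0.4, 1.2, 5.0]
opening: 0.257
grasp_force: 29.6
```

Request:
{"api": "carry_out", "payload": {
  "targets": [
    {"dp": [0,0,-3],"yaw": 0},
    {"dp": [0,0,-6],"yaw": 0},
    {"dp": [0,0,-6],"yaw": 0}
  ]
}}

```text
clock: 3.28
eef_pos: [471.6, 158.3, 251.3]
tcp_rot: [-3.142, 0.0, 1.532]
contact_force: [-0.5, 0.6, -2.0]
opening: 0.255
grasp_force: 29.4
```

Request:
{"api": "carry_out", "payload": {
  "targets": [
    {"dp": [-5,0,0],"yaw": 0},
    {"dp": [-9,0,0],"yaw": 0},
    {"dp": [-13,0,-1],"yaw": 0},
    {"dp": [-17,0,-2.5],"yaw": 0},
    {"dp": [-21,0,-4.6],"yaw": 0},
    {"dp": [-27,0,-8],"yaw": 0},
    {"dp": [-33,0,-11],"yaw": 0},
    {"dp": [-39,0,-13],"yaw": 0},
    {"dp": [-48,0,-14],"yaw": 0},
    {"dp": [-60,0,-14],"yaw": 0},
    {"dp": [-70,0,-14],"yaw": 0},
    {"dp": [-70,0,-14],"yaw": 0}
  ]
}}

```text
clock: 4.78
eef_pos: [468.8, 87.7, 265.2]
tcp_rot: [-3.141, 0.0, 1.53]
contact_force: [-0.3, 0.1, -0.5]
opening: 0.252
grasp_force: 29.4
```

```bash
python3 -c "
from h import *
s=r.sense();print(s['clock'],s['eef_pos'],s['tcp_rot'],s['contact_force'],s['opening'])
print(go(641,100,261,1.532-.105))
a=grab('side')[60:200,160:330]; a=cv2.resize(a,None,fx=4,fy=4,interpolation=cv2.INTER_CUBIC); cv2.imwrite('pics/s2.png',a)"
```

```text
4.775 [468.78797344  87.65884662 265.2389788 ] [-3.14146630e+00  1.03139771e-04  1.53038546e+00] [-0.33107194  0.06842114 -0.53047102] 0.251561199300812
(array([ 19.3, 171.6,   4.2]), np.float64(5.9))
```

View pics/s2.png

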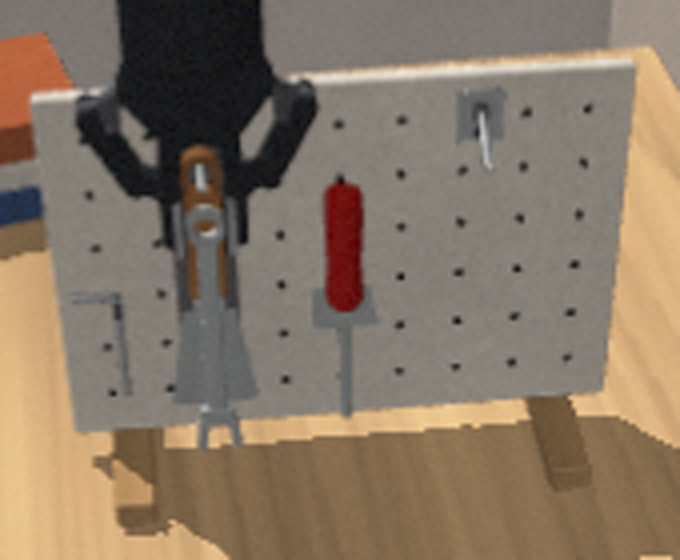

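The spanner is off and held (ring hole at crop 207,222, between the fingers); the knife and level still hang. The spare rod runs (482,110)→(488,168).

```bash
python3 -c "
from h import *
S=lambda u,v:(160+u/4-.4,60+v/4-.4)
o,v=ray('side',S(207,222)); print('eye',o+v*(87.7-4-o[1])/v[1])
for z in (257,265,268): print('tip',plane('side',S(489,168),z))
print(plane('side',S(482,112),260))
"
```

```text
eye [470.94146544  83.7        279.5222266 ]
tip [648.01272647 149.2462357  257.        ]
tip [644.89304247 136.52600996 265.        ]
tip [643.72316098 131.75592531 268.        ]
[656.81724407 210.6619038  260.        ]
```

```bash
python3 -c "
from h import *
print(go(638,100,259.5,1.42))"
```

```text
(array([ 18.7, 168.5,   5.7]), np.float64(6.3))
```

Request:
{"api": "carry_out", "payload": {
  "targets": [
    {"dp": [0,10,0],"yaw": 0},
    {"dp": [0,30,0],"yaw": 0},
    {"dp": [0,52,0],"yaw": 1},
    {"dp": [0,75,0],"yaw": 2},
    {"dp": [4,98,2],"yaw": 3},
    {"dp": [8,120,3],"yaw": 4},
    {"dp": [13,140,4],"yaw": 5},
    {"dp": [17,155,5.5],"yaw": 6.3},
    {"dp": [18.7,164,5.7],"yaw": 6.3},
    {"dp": [18.7,168.5,5.7],"yaw": 6.3},
    {"dp": [18.7,168.5,5.7],"yaw": 6.3},
    {"dp": [18.7,168.5,5.7],"yaw": 6.3}
  ]
}}

```text
clock: 6.32
eef_pos: [637.6, 100.5, 259.7]
tcp_rot: [-3.141, 0.0, 1.422]
contact_force: [-1.0, 0.4, -1.1]
opening: 0.256
grasp_force: 29.4
```

```bash
python3 -c "
from h import *
s=r.sense();print(s['clock'],s['eef_pos'],s['tcp_rot'],s['contact_force'],s['opening'])
a=grab('side')[60:150,250:330]; a=cv2.resize(a,None,fx=6,fy=6,interpolation=cv2.INTER_CUBIC)
b=cv2.rotate(grab('top')[120:190,125:205],cv2.ROTATE_90_CLOCKWISE);b=cv2.resize(b,(300,343));c=np.zeros((540,300,3),np.uint8);c[:343]=b
cv2.imwrite('pics/s3.png',np.hstack([a,c]))"
```

```text
6.325 [637.59445074 100.46238885 259.72409854] [-3.14148492e+00  2.37442489e-05  1.42167068e+00] [-0.96701832  0.40658629 -1.08301592] 0.25575073548454463
```

View pics/s3.png

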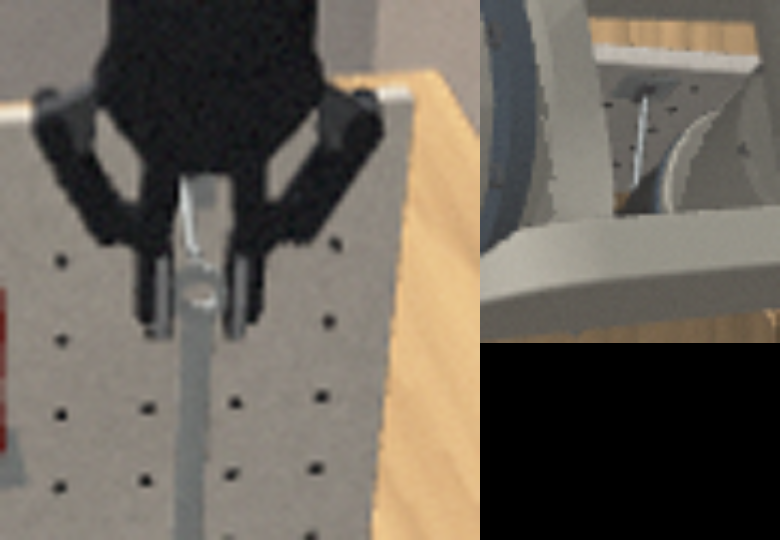

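Side: ring hole at crop (203,291), rod tip at about (195,256) just above/behind it; the fingers are at 160 and 240, gap around the ring clear.

```bash
python3 -c "
from h import *
S=lambda u,v:(250+u/6-.4,60+v/6-.4)
print('eye',plane('side',S(203,291),96.5,1),plane('side',S(203,291),100.5,1))
print('tip',plane('side',S(195,256),130,1),plane('side',S(185,180),260))
print('pred eye px',(proj('side',[637.6,100.5-4,269.1])[0]-[249.6,59.6])*6)
"
```

```text
eye [639.58775018  96.5        272.24840574] [640.58893205 100.5        269.65259825]
tip [643.98226408 130.         267.19504605] [655.54299605 200.80490244 260.        ]
pred eye px [197.64495046 298.39073945]
```

Request:
{"api": "carry_out", "payload": {
  "targets": [
    {"dp": [10,0,0.5],"yaw": 0},
    {"dp": [19,0,0.8],"yaw": 0},
    {"dp": [24,0,1],"yaw": 0},
    {"dp": [27,0,1],"yaw": 0},
    {"dp": [30,0,1],"yaw": 0},
    {"dp": [32,0,2],"yaw": 0},
    {"dp": [34,0,3],"yaw": 0},
    {"dp": [34,0,3],"yaw": 0}
  ]
}}

```text
clock: 7.42
eef_pos: [643.0, 134.2, 256.4]
tcp_rot: [-3.141, 0.0, 1.422]
contact_force: [0.2, 0.4, -0.6]
opening: 0.256
grasp_force: 29.4
```

Request:
{"api": "carry_out", "payload": {
  "targets": [
    {"dp": [2.5,0,1.2],"yaw": 0},
    {"dp": [5,0,2.6],"yaw": 0},
    {"dp": [7.5,0,4],"yaw": 0},
    {"dp": [10,0,5],"yaw": 0},
    {"dp": [12,0,5.5],"yaw": 0},
    {"dp": [12,0,5.5],"yaw": 0}
  ]
}}

```text
clock: 8.18
eef_pos: [644.8, 146.2, 251.0]
tcp_rot: [-3.142, 0.0, 1.422]
contact_force: [0.2, 0.3, -1.3]
opening: 0.254
grasp_force: 29.4
```

```bash
python3 -c "
from h import *
a=grab('side')[70:130,255:315]; a=cv2.resize(a,None,fx=9,fy=9,interpolation=cv2.INTER_CUBIC)
cv2.imwrite('pics/s4.png',a)"
```

```text
(no output)
```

View pics/s4.png

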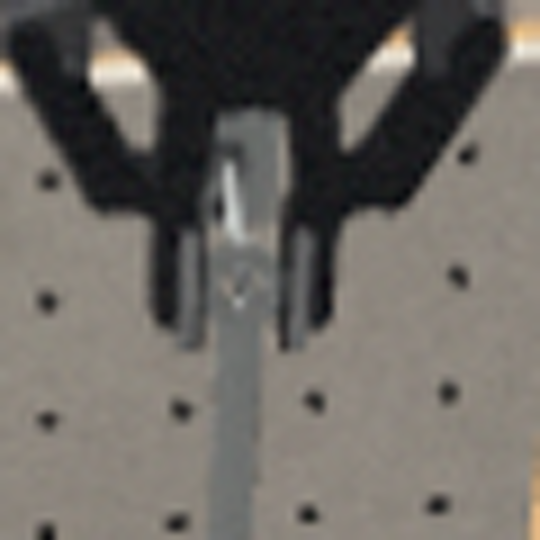

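The rod runs behind the ring and shows within its hole (crop ~240,280), free of the fingers. Sliding on.

Request:
{"api": "carry_out", "payload": {
  "targets": [
    {"dp": [4,0,0],"yaw": 0},
    {"dp": [8,0,0],"yaw": 0},
    {"dp": [12,0,0],"yaw": 0},
    {"dp": [16,0,0],"yaw": 0},
    {"dp": [20,0,0],"yaw": 0},
    {"dp": [24,0,0],"yaw": 0},
    {"dp": [24,0,0],"yaw": 0}
  ]
}}

```text
clock: 9.1
eef_pos: [648.4, 170.1, 251.0]
tcp_rot: [-3.142, -0.0, 1.422]
contact_force: [-0.3, 0.3, -1.0]
opening: 0.25
grasp_force: 29.4
```

Request:
{"api": "carry_out", "payload": {
  "targets": [
    {"dp": [4,0,0],"yaw": 0},
    {"dp": [8,0,0],"yaw": 0},
    {"dp": [12,0,0],"yaw": 0},
    {"dp": [16,0,0],"yaw": 0},
    {"dp": [20,0,0],"yaw": 0},
    {"dp": [24,0,0],"yaw": 0},
    {"dp": [24,0,0],"yaw": 0}
  ]
}}

```text
clock: 9.98
eef_pos: [652.0, 193.8, 251.1]
tcp_rot: [3.142, -0.0, 1.422]
contact_force: [1.0, 0.5, -1.3]
opening: 0.25
grasp_force: 29.4
```

Request:
{"api": "carry_out", "payload": {
  "targets": [
    {"dp": [0,0,1.5],"yaw": 0},
    {"dp": [0,0,3],"yaw": 0},
    {"dp": [0,0,4],"yaw": 0},
    {"dp": [0,0,4],"yaw": 0}
  ]
}}

```text
clock: 10.48
eef_pos: [651.9, 193.4, 246.9]
tcp_rot: [-3.141, 0.0, 1.422]
contact_force: [0.6, 1.4, -1.4]
opening: 0.254
grasp_force: 29.4
```

Request:
{"api": "carry_out", "payload": {
  "targets": [
    {"dp": [0,0,0.7],"yaw": 0},
    {"dp": [0,0,0.7],"yaw": 0}
  ]
}}

```text
clock: 10.72
eef_pos: [652.0, 193.5, 246.5]
tcp_rot: [3.141, -0.0, 1.422]
contact_force: [-0.2, -0.2, -0.5]
opening: 0.248
grasp_force: 29.5
```

Request:
{"api": "carry_out", "payload": {
  "targets": [
    {"dp": [0,0,0],"yaw": 0},
    {"dp": [0,0,0],"yaw": 0},
    {"dp": [0,0,0],"yaw": 0}
  ],
  "fingers": -0.1
}}

```text
clock: 11.1
eef_pos: [652.0, 193.5, 246.5]
tcp_rot: [3.141, -0.0, 1.422]
contact_force: [0.2, -0.4, -1.1]
opening: 0.449
grasp_force: 0.0
```

Request:
{"api": "carry_out", "payload": {
  "targets": [
    {"dp": [0,0,-10],"yaw": 0},
    {"dp": [0,0,-30],"yaw": 0},
    {"dp": [0,0,-60],"yaw": 0},
    {"dp": [-10,-15,-85],"yaw": -1},
    {"dp": [-15,-50,-85],"yaw": -3},
    {"dp": [-20,-95,-85],"yaw": -6.3},
    {"dp": [-22,-140,-85],"yaw": -6.3},
    {"dp": [-22,-165,-85],"yaw": -6.3},
    {"dp": [-22,-175,-85],"yaw": -6.3},
    {"dp": [-22,-175,-85],"yaw": -6.3}
  ]
}}

```text
clock: 12.35
eef_pos: [476.1, 198.0, 332.5]
tcp_rot: [3.14, -0.001, 1.532]
contact_force: [0.3, -0.0, -0.0]
opening: 0.452
grasp_force: 0.0
```

```bash
python3 -c "
from h import *
s=r.sense();print(s['eef_pos'],s['tcp_rot'],s['contact_force'],s['opening'])
print(go(473,179,241.5,1.532))
a=grab('side')[70:180,160:325]; a=cv2.resize(a,None,fx=4.8,fy=4.8,interpolation=cv2.INTER_CUBIC)
cv2.imwrite('pics/s5.png',a)"
```

```text
[476.05168928 197.97694415 332.48834968] [ 3.13987322e+00 -6.33279984e-04  1.53203453e+00] [ 0.27841991 -0.00262662 -0.01007774] 0.4516136364862427
(array([-19.1,  -2.5,  91. ]), np.float64(0.0))
```

View pics/s5.png

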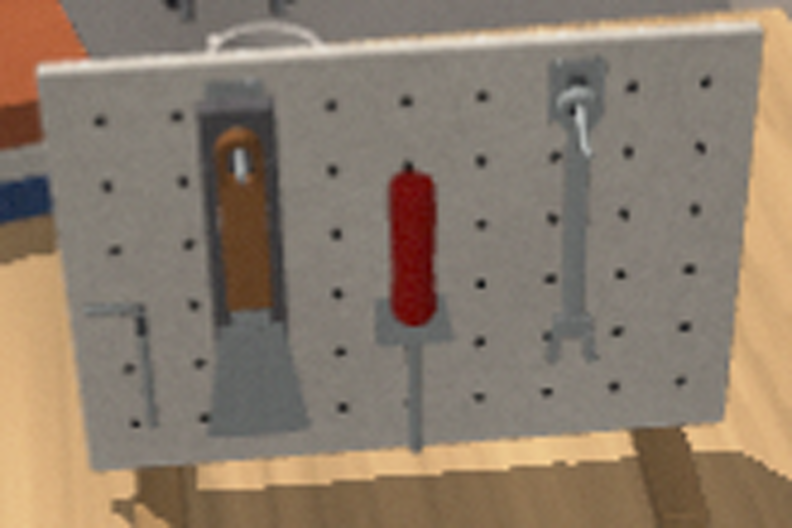

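The spanner hangs well back on the spare rod (ring 577,97), the rod still along (580,85)→(588,155). Knife handle's top at (237,126), hole at (240,163).

```bash
python3 -c "
from h import *
S=lambda u,v:(160+u/4.8-.4,70+v/4.8-.4)
T=lambda u,v:(120+v/4.5-.4,100+174-u/4.5+.4)
print('hole',plane('side',S(240,163),252.5),'top of handle',plane('side',S(237,126),267.5))
print('blade end z from below: y at z',plane('side',S(258,432),75))
print('level top side',plane('side',S(236,107),271.5), plane('side',S(236,82),271.5))
im=cv2.imread('pics/top0.png');h=cv2.cvtColor(im,cv2.COLOR_BGR2HSV)
for v in range(150,185): print(v,im[223:229,v].mean(0).astype(int),end=' ')
print([ (v,np.round(plane('top',(v,225),267)[1],1)) for v in range(150,185,5)])
print('spanner on spare hole',plane('side',S(576,97),255.5))
"
```

```text
hole [474.48151153 176.75234734 252.5       ] top of handle [474.95405666 187.74564075 267.5       ]
blade end z from below: y at z [474.01853963 181.06138375  75.        ]
level top side [475.84652417 199.6690419  271.5       ] [478.275298  224.8452753 271.5      ]
150 [67 70 74] 151 [68 70 72] 152 [84 86 87] 153 [83 84 83] 154 [ 61  81 107] 155 [ 54  82 118] 156 [ 51  82 117] 157 [ 55  85 120] 158 [45 67 95] 159 [54 71 89] 160 [ 76  90 105] 161 [74 85 99] 162 [71 83 95] 163 [ 92 101 109] 164 [142 143 139] 165 [142 143 139] 166 [144 144 141] 167 [91 93 92] 168 [80 83 83] 169 [94 95 95] 170 [92 94 94] 171 [93 94 94] 172 [94 95 95] 173 [93 94 94] 174 [94 96 96] 175 [87 88 87] 176 [73 82 90] 177 [68 84 96] 178 [68 83 93] 179 [74 86 95] 180 [73 83 93] 181 [71 83 92] 182 [69 84 96] 183 [ 65  86 104] 184 [ 64  88 106] [(150, np.float64(192.6)), (155, np.float64(181.1)), (160, np.float64(169.5)), (165, np.float64(158.0)), (170, np.float64(146.4)), (175, np.float64(134.8)), (180, np.float64(123.3))]
spanner on spare hole [655.0613899  207.71463856 255.5       ]
```

Request:
{"api": "carry_out", "payload": {
  "targets": [
    {"dp": [-10,-1.5,5],"yaw": 0},
    {"dp": [-22,-3,25],"yaw": 0},
    {"dp": [-22,-3,50],"yaw": 0},
    {"dp": [-22,-3,72],"yaw": 0},
    {"dp": [-22,-3,84],"yaw": 0},
    {"dp": [-22,-3,89],"yaw": 0},
    {"dp": [-22,-3,89],"yaw": 0}
  ]
}}

```text
clock: 13.28
eef_pos: [472.0, 175.8, 242.5]
tcp_rot: [-3.142, 0.0, 1.531]
contact_force: [-0.2, 0.7, 0.3]
opening: 0.45
grasp_force: 0.0
```

Request:
{"api": "carry_out", "payload": {
  "targets": [
    {"dp": [0,0,0],"yaw": 0},
    {"dp": [0,0,0],"yaw": 0},
    {"dp": [0,0,0],"yaw": 0},
    {"dp": [0,0,0],"yaw": 0}
  ],
  "fingers": -1
}}

```text
clock: 13.78
eef_pos: [472.4, 176.1, 243.1]
tcp_rot: [3.14, -0.001, 1.532]
contact_force: [1.4, -0.5, 5.7]
opening: 0.274
grasp_force: 32.5
```

Request:
{"api": "carry_out", "payload": {
  "targets": [
    {"dp": [0,0,-4],"yaw": 0},
    {"dp": [0,0,-8],"yaw": 0},
    {"dp": [0,0,-8],"yaw": 0}
  ]
}}

```text
clock: 14.15
eef_pos: [471.7, 175.9, 250.5]
tcp_rot: [-3.141, 0.0, 1.532]
contact_force: [0.7, -0.9, -0.1]
opening: 0.272
grasp_force: 31.8
```

Request:
{"api": "carry_out", "payload": {
  "targets": [
    {"dp": [-8,0,0],"yaw": 0},
    {"dp": [-18,0,0],"yaw": 0},
    {"dp": [-27,0,0],"yaw": 0},
    {"dp": [-33,0,-1],"yaw": 0},
    {"dp": [-39,0,-3.5],"yaw": 0},
    {"dp": [-47,0,-8],"yaw": 0},
    {"dp": [-55,0,-12],"yaw": 0},
    {"dp": [-65,0,-14],"yaw": 0},
    {"dp": [-78,0,-14],"yaw": 0},
    {"dp": [-88,0,-14],"yaw": 0},
    {"dp": [-92,0,-14],"yaw": 0},
    {"dp": [-92,0,-14],"yaw": 0}
  ]
}}

```text
clock: 15.65
eef_pos: [468.2, 83.7, 264.3]
tcp_rot: [-3.141, -0.0, 1.531]
contact_force: [0.4, -0.5, -0.7]
opening: 0.274
grasp_force: 31.7
```

```bash
python3 -c "
from h import *
s=r.sense();print(s['clock'],s['eef_pos'],s['contact_force'])
a=grab('side');h=cv2.cvtColor(a,cv2.COLOR_BGR2HSV)
print(go(637.0,94,259,1.42))
# brown mask around the handle
m=cv2.inRange(h,(5,110,60),(18,255,220));m[:, :195]=0;m[:,230:]=0;m[:85]=0;m[170:]=0
ys,xs=np.nonzero(m);print(xs.min(),xs.max(),np.median(xs),ys.min(),ys.max(),len(xs))
print(proj('side',[[468.8,82,265+9.4]]))
"
```

```text
15.65 [468.15903125  83.71599904 264.32807811] [ 0.44918596 -0.48637402 -0.73797535]
(array([ 16.7, 168.3,   5.3]), np.float64(6.4))
195 229 211.0 110 169 375
[[210.61076856 117.52696663]]
```

Request:
{"api": "carry_out", "payload": {
  "targets": [
    {"dp": [0,10,0],"yaw": 0},
    {"dp": [0,30,0],"yaw": 0},
    {"dp": [0,52,0],"yaw": 1},
    {"dp": [0,75,0],"yaw": 2},
    {"dp": [4,98,2],"yaw": 3},
    {"dp": [8,120,3],"yaw": 4},
    {"dp": [13,140,4],"yaw": 5},
    {"dp": [15,155,5],"yaw": 6.4},
    {"dp": [16.7,164,5.3],"yaw": 6.4},
    {"dp": [16.7,168.3,5.3],"yaw": 6.4},
    {"dp": [16.7,168.3,5.3],"yaw": 6.4},
    {"dp": [16.7,168.3,5.3],"yaw": 6.4}
  ]
}}

```text
clock: 17.2
eef_pos: [636.6, 94.0, 259.2]
tcp_rot: [-3.141, 0.0, 1.42]
contact_force: [-0.2, -0.6, -1.1]
opening: 0.27
grasp_force: 31.7
```

```bash
python3 -c "
from h import *
s=r.sense();print(s['clock'],s['eef_pos'],s['contact_force'])
a=grab('side')[60:150,250:330]; a=cv2.resize(a,None,fx=6,fy=6,interpolation=cv2.INTER_CUBIC)
cv2.imwrite('pics/s6.png',a)"
```

```text
17.2 [636.60259574  93.97653369 259.21423806] [-0.17425459 -0.62567825 -1.1014617 ]
```

View pics/s6.png

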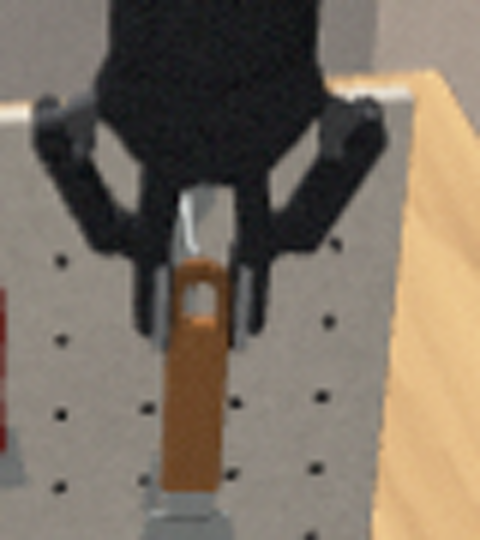

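The knife is held upright with its hole at crop (199,300), rod tip at (195,255) just beyond and in line, as it was for the spanner. Feeding on.

Request:
{"api": "carry_out", "payload": {
  "targets": [
    {"dp": [10,0.5,0.5],"yaw": 0},
    {"dp": [20,0.5,0.8],"yaw": 0},
    {"dp": [26,0.5,1],"yaw": 0},
    {"dp": [30,0.5,1],"yaw": 0},
    {"dp": [33,0.5,1.5],"yaw": 0},
    {"dp": [36,0.5,2.5],"yaw": 0},
    {"dp": [38,0.5,3],"yaw": 0},
    {"dp": [38,0.5,3],"yaw": 0}
  ]
}}

```text
clock: 18.25
eef_pos: [643.2, 131.6, 256.0]
tcp_rot: [-3.141, 0.0, 1.42]
contact_force: [0.3, -0.0, -1.5]
opening: 0.275
grasp_force: 31.8
```

Request:
{"api": "carry_out", "payload": {
  "targets": [
    {"dp": [2.5,0,1.2],"yaw": 0},
    {"dp": [5,0,2.6],"yaw": 0},
    {"dp": [7.5,0,4],"yaw": 0},
    {"dp": [10,0,5],"yaw": 0},
    {"dp": [12,0,5.3],"yaw": 0},
    {"dp": [12,0,5.3],"yaw": 0}
  ]
}}

```text
clock: 19.0
eef_pos: [645.0, 143.6, 250.8]
tcp_rot: [-3.142, -0.0, 1.42]
contact_force: [-0.8, 0.8, -0.7]
opening: 0.269
grasp_force: 31.8
```

Request:
{"api": "carry_out", "payload": {
  "targets": [
    {"dp": [4,0,0],"yaw": 0},
    {"dp": [8,0,0],"yaw": 0},
    {"dp": [12,0,0],"yaw": 0},
    {"dp": [16,0,0],"yaw": 0},
    {"dp": [20,0,0],"yaw": 0},
    {"dp": [20,0,0],"yaw": 0}
  ]
}}

```text
clock: 19.75
eef_pos: [648.0, 163.5, 250.8]
tcp_rot: [-3.142, -0.0, 1.42]
contact_force: [0.0, 0.4, -0.9]
opening: 0.271
grasp_force: 31.8
```

Request:
{"api": "carry_out", "payload": {
  "targets": [
    {"dp": [4,0,0],"yaw": 0},
    {"dp": [8,0,0],"yaw": 0},
    {"dp": [11,0,0],"yaw": 0},
    {"dp": [14,0,0],"yaw": 0},
    {"dp": [16,0,0],"yaw": 0},
    {"dp": [16,0,0],"yaw": 0}
  ]
}}

```text
clock: 20.5
eef_pos: [650.4, 179.1, 250.7]
tcp_rot: [-3.142, 0.0, 1.42]
contact_force: [0.0, 1.3, -2.0]
opening: 0.273
grasp_force: 31.7
```

Request:
{"api": "carry_out", "payload": {
  "targets": [
    {"dp": [0,0,2],"yaw": 0},
    {"dp": [0,0,4],"yaw": 0},
    {"dp": [0,0,6],"yaw": 0},
    {"dp": [0,0,6.8],"yaw": 0},
    {"dp": [0,0,6.8],"yaw": 0}
  ]
}}

```text
clock: 21.12
eef_pos: [650.4, 179.0, 243.9]
tcp_rot: [-3.141, 0.0, 1.42]
contact_force: [-0.1, 0.1, -1.1]
opening: 0.273
grasp_force: 31.8
```

Request:
{"api": "carry_out", "payload": {
  "targets": [
    {"dp": [0,0,0.7],"yaw": 0},
    {"dp": [0,0,0.7],"yaw": 0}
  ]
}}

```text
clock: 21.38
eef_pos: [650.5, 179.0, 243.3]
tcp_rot: [3.141, -0.0, 1.42]
contact_force: [0.3, 0.5, -1.2]
opening: 0.269
grasp_force: 31.8
```

Request:
{"api": "carry_out", "payload": {
  "targets": [
    {"dp": [0,0,0],"yaw": 0},
    {"dp": [0,0,0],"yaw": 0},
    {"dp": [0,0,0],"yaw": 0}
  ],
  "fingers": -0.1
}}

```text
clock: 21.75
eef_pos: [650.5, 179.0, 243.4]
tcp_rot: [3.141, -0.0, 1.42]
contact_force: [0.1, -0.7, 0.6]
opening: 0.452
grasp_force: 0.0
```

Request:
{"api": "carry_out", "payload": {
  "targets": [
    {"dp": [0,0,-10],"yaw": 0},
    {"dp": [0,0,-30],"yaw": 0},
    {"dp": [0,0,-60],"yaw": 0},
    {"dp": [0,-15,-85],"yaw": -1},
    {"dp": [2,-50,-85],"yaw": -3},
    {"dp": [3,-95,-85],"yaw": -6.4},
    {"dp": [3,-140,-85],"yaw": -6.4},
    {"dp": [3,-165,-85],"yaw": -6.4},
    {"dp": [3,-174,-85],"yaw": -6.4},
    {"dp": [3,-174,-85],"yaw": -6.4}
  ],
  "fingers": 0.6
}}

```text
clock: 23.0
eef_pos: [479.3, 208.3, 329.4]
tcp_rot: [3.14, -0.001, 1.532]
contact_force: [-0.2, -0.1, -0.1]
opening: 0.802
grasp_force: 0.0
```

```bash
python3 -c "
from h import *
a=grab('side');h=cv2.cvtColor(a,cv2.COLOR_BGR2HSV)
m=cv2.inRange(h,(5,110,60),(18,255,220));m[:, :265]=0;m[:,300:]=0;m[:78]=0;m[135:]=0
n,l,st,c=cv2.connectedComponentsWithStats(m);i=1+st[1:,4].argmax();print(st[i],c[i])
x,y,w,hh,_=st[i]; print('handle top',plane('side',(x+w/2,y),267.5))
g=cv2.cvtColor(a,cv2.COLOR_BGR2GRAY)
print(g[72:110,207:211].mean(1).astype(int))
print('px rows for level top front/back y',proj('side',[[474,200,271.5],[474,214,271.5]]))
print(go(474.0,203.0,242,1.532))
"
```

```text
[275  91  11  36 287] [279.71080139 110.12195122]
handle top [651.23071543 181.49583473 267.5       ]
[112 111 111 129 155 141 111 108 167 215 194 144 128 128 123 104  95  99
 100 101  92  70  59  59  73 114 122 104 105  90  78  77  77  75  78  76
  63  59]
px rows for level top front/back y [[207.99960204  91.88914267]
 [207.4600885   89.01860252]]
(array([-5.5, -5.7, 87. ]), np.float64(-0.0))
```

Request:
{"api": "carry_out", "payload": {
  "targets": [
    {"dp": [-5.5,-5.5,10],"yaw": 0},
    {"dp": [-5.5,-5.5,35],"yaw": 0},
    {"dp": [-5.5,-5.5,58],"yaw": 0},
    {"dp": [-5.5,-5.5,76],"yaw": 0},
    {"dp": [-5.5,-5.5,87],"yaw": 0},
    {"dp": [-5.5,-5.5,87],"yaw": 0}
  ]
}}

```text
clock: 23.8
eef_pos: [472.8, 202.4, 240.3]
tcp_rot: [-3.14, 0.001, 1.531]
contact_force: [-1.2, -0.7, 0.3]
opening: 0.803
grasp_force: 0.0
```

Request:
{"api": "carry_out", "payload": {
  "targets": [
    {"dp": [0,0,0],"yaw": 0},
    {"dp": [0,0,0],"yaw": 0},
    {"dp": [0,0,0],"yaw": 0},
    {"dp": [0,0,0],"yaw": 0}
  ],
  "fingers": -1,
  "grip_force": 40
}}

```text
clock: 24.3
eef_pos: [473.9, 203.1, 242.1]
tcp_rot: [3.14, -0.001, 1.532]
contact_force: [1.2, -1.0, 6.1]
opening: 0.461
grasp_force: 40.8
```

Request:
{"api": "carry_out", "payload": {
  "targets": [
    {"dp": [0,0,-4],"yaw": 0},
    {"dp": [0,0,-8.5],"yaw": 0},
    {"dp": [0,0,-8.5],"yaw": 0}
  ]
}}

```text
clock: 24.68
eef_pos: [473.0, 202.9, 249.9]
tcp_rot: [-3.141, -0.0, 1.532]
contact_force: [-0.3, -0.1, -1.2]
opening: 0.464
grasp_force: 40.4
```

Request:
{"api": "carry_out", "payload": {
  "targets": [
    {"dp": [-6,0,0],"yaw": 0},
    {"dp": [-18,0,0],"yaw": 0},
    {"dp": [-30,0,0],"yaw": 0},
    {"dp": [-42,0,0],"yaw": 0},
    {"dp": [-53,0,0],"yaw": 0},
    {"dp": [-60,0,-1.5],"yaw": 0},
    {"dp": [-67,0,-4],"yaw": 0},
    {"dp": [-74,0,-8],"yaw": 0},
    {"dp": [-82,0,-12],"yaw": 0},
    {"dp": [-92,0,-15],"yaw": 0},
    {"dp": [-104,0,-18],"yaw": 0},
    {"dp": [-112,0,-20],"yaw": 0}
  ]
}}

```text
clock: 26.18
eef_pos: [468.7, 90.1, 270.0]
tcp_rot: [3.141, 0.0, 1.531]
contact_force: [-0.4, -0.8, -1.5]
opening: 0.459
grasp_force: 40.4
```

```bash
python3 -c "
from h import *
s=r.sense();print(s['clock'],s['eef_pos'],s['contact_force'],s['grasp_force'])
print(go(500,-119,305,1.532))
# pot rim refine by ellipse on the top view
im=cv2.imread('pics/top0.png');h=cv2.cvtColor(im,cv2.COLOR_BGR2HSV)[190:250,255:315]
m=cv2.inRange(h,(0,0,40),(180,60,255));c=max(cv2.findContours(m,0,1)[0],key=cv2.contourArea);e=cv2.minEnclosingCircle(c);print(e)
print(plane('top',(e[0][0]+255,e[0][1]+190),105))
"
```

```text
26.175 [468.69315927  90.0579748  269.99722869] [-0.35106721 -0.84197663 -1.51892932] 40.385753303125966
(array([-207.7,   39.6,  -35. ]), np.float64(-0.0))
((28.921052932739258, 28.710525512695312), 17.832225799560547)
[ 495.35641798 -129.59028476  105.        ]
```

Request:
{"api": "carry_out", "payload": {
  "targets": [
    {"dp": [-5,1,-10],"yaw": 0},
    {"dp": [-20,4,-22],"yaw": 0},
    {"dp": [-42,8,-33],"yaw": 0},
    {"dp": [-68,13,-35],"yaw": 0},
    {"dp": [-95,18,-35],"yaw": 0},
    {"dp": [-122,23,-35],"yaw": 0},
    {"dp": [-149,28,-35],"yaw": 0},
    {"dp": [-174,32,-35],"yaw": 0},
    {"dp": [-194,36,-35],"yaw": 0},
    {"dp": [-206,38,-35],"yaw": 0},
    {"dp": [-211,38.5,-35],"yaw": 0},
    {"dp": [-211,38.5,-35],"yaw": 0}
  ]
}}

```text
clock: 27.68
eef_pos: [498.9, -121.4, 304.9]
tcp_rot: [-3.142, -0.0, 1.531]
contact_force: [0.9, -0.5, -2.1]
opening: 0.464
grasp_force: 40.5
```

```bash
python3 -c "
from h import *
s=r.sense();print(s['clock'],s['eef_pos'],s['contact_force'],s['grasp_force'])
print(go(499,-122,165,1.532))
a=grab('side');g=cv2.cvtColor(a,cv2.COLOR_BGR2GRAY).astype(int)
b=cv2.cvtColor(cv2.imread('pics/side0.png'),cv2.COLOR_BGR2GRAY).astype(int)
d=(abs(g-b)>25).astype('uint8');d[:,:205]=0;d[:,285:]=0;d[:120]=0;d[290:]=0
print('pred foot',proj('side',[[478,-118,149],[518,-119,149]]))
for y in range(150,260,6):
    q=np.nonzero(d[y])[0]; print(y,(q.min(),q.max(),len(q)) if len(q) else None,end=' ')
"
```

```text
27.675 [ 498.88003613 -121.39729139  304.89508626] [ 0.9124909  -0.54031034 -2.12633685] 40.49543292978342
(array([ -0.6,   0.2, 139.9]), np.float64(-0.0))
pred foot [[228.10902698 219.14197402]
 [246.87442747 217.1921785 ]]
150 (np.int64(205), np.int64(255), 40) 156 (np.int64(205), np.int64(254), 42) 162 (np.int64(219), np.int64(253), 31) 168 (np.int64(205), np.int64(248), 44) 174 (np.int64(227), np.int64(247), 21) 180 (np.int64(228), np.int64(247), 8) 186 (np.int64(228), np.int64(248), 21) 192 (np.int64(228), np.int64(248), 17) 198 (np.int64(228), np.int64(247), 15) 204 (np.int64(205), np.int64(270), 40) 210 (np.int64(205), np.int64(267), 54) 216 (np.int64(205), np.int64(268), 51) 222 (np.int64(205), np.int64(235), 31) 228 (np.int64(205), np.int64(223), 19) 234 (np.int64(205), np.int64(221), 17) 240 (np.int64(205), np.int64(260), 18) 246 (np.int64(205), np.int64(257), 20) 252 (np.int64(205), np.int64(221), 17) 258 (np.int64(205), np.int64(222), 18)
```

Request:
{"api": "carry_out", "payload": {
  "targets": [
    {"dp": [0,0,8],"yaw": 0},
    {"dp": [0,0,22],"yaw": 0},
    {"dp": [0,0,37],"yaw": 0},
    {"dp": [0,0,52],"yaw": 0},
    {"dp": [0,0,67],"yaw": 0},
    {"dp": [0,0,82],"yaw": 0},
    {"dp": [0,0,97],"yaw": 0},
    {"dp": [0,0,111],"yaw": 0},
    {"dp": [0,0,123],"yaw": 0},
    {"dp": [0,0,131],"yaw": 0},
    {"dp": [0,0,135],"yaw": 0},
    {"dp": [0,0,135],"yaw": 0}
  ]
}}

```text
clock: 29.22
eef_pos: [498.9, -121.4, 169.7]
tcp_rot: [-3.141, 0.0, 1.532]
contact_force: [-1.2, -0.2, -2.9]
opening: 0.458
grasp_force: 40.5
```

Request:
{"api": "carry_out", "payload": {
  "targets": [
    {"dp": [0,0,2],"yaw": 0},
    {"dp": [0,0,4],"yaw": 0},
    {"dp": [0,0,6],"yaw": 0},
    {"dp": [0,0,7.5],"yaw": 0},
    {"dp": [0,0,7.5],"yaw": 0}
  ]
}}

```text
clock: 29.85
eef_pos: [498.9, -121.4, 162.2]
tcp_rot: [-3.141, -0.0, 1.532]
contact_force: [0.1, 0.4, -2.0]
opening: 0.462
grasp_force: 40.5
```

Request:
{"api": "carry_out", "payload": {
  "targets": [
    {"dp": [0,0,1],"yaw": 0},
    {"dp": [0,0,2],"yaw": 0},
    {"dp": [0,0,2.5],"yaw": 0},
    {"dp": [0,0,2.5],"yaw": 0}
  ]
}}

```text
clock: 30.35
eef_pos: [499.2, -121.5, 160.8]
tcp_rot: [3.141, 0.0, 1.532]
contact_force: [-3.3, 0.4, 10.7]
opening: 0.459
grasp_force: 41.9
```

Request:
{"api": "carry_out", "payload": {
  "targets": [
    {"dp": [0,0,-1],"yaw": 0},
    {"dp": [0,0,-1],"yaw": 0}
  ]
}}

```text
clock: 30.6
eef_pos: [499.0, -121.5, 160.9]
tcp_rot: [3.141, 0.0, 1.532]
contact_force: [-0.7, 0.2, 2.3]
opening: 0.462
grasp_force: 40.9
```

Request:
{"api": "carry_out", "payload": {
  "targets": [
    {"dp": [0,0,0],"yaw": 0},
    {"dp": [0,0,0],"yaw": 0},
    {"dp": [0,0,0],"yaw": 0},
    {"dp": [0,0,0],"yaw": 0}
  ],
  "fingers": 0.3
}}

```text
clock: 31.1
eef_pos: [499.0, -121.4, 160.8]
tcp_rot: [-3.142, 0.0, 1.532]
contact_force: [-1.0, 0.3, -0.1]
opening: 0.651
grasp_force: 0.0
```

Request:
{"api": "carry_out", "payload": {
  "targets": [
    {"dp": [0,0,0],"yaw": 0},
    {"dp": [0,0,-5],"yaw": 0},
    {"dp": [0,0,-15],"yaw": 0},
    {"dp": [0,0,-35],"yaw": 0},
    {"dp": [0,0,-65],"yaw": 0},
    {"dp": [0,0,-100],"yaw": 0},
    {"dp": [0,0,-135],"yaw": 0},
    {"dp": [-20,-20,-160],"yaw": 0},
    {"dp": [-50,-50,-170],"yaw": 0},
    {"dp": [-75,-75,-170],"yaw": 0},
    {"dp": [-85,-85,-170],"yaw": 0},
    {"dp": [-85,-85,-170],"yaw": 0}
  ]
}}

```text
clock: 32.6
eef_pos: [410.5, -203.3, 331.2]
tcp_rot: [3.141, 0.0, 1.53]
contact_force: [0.0, -0.4, -0.3]
opening: 0.649
grasp_force: 0.0
```

```bash
python3 -c "
from h import *
s=r.sense();print(s['clock'],s['eef_pos'],s['contact_force'],s['opening'])
a=grab('side');g=cv2.cvtColor(a,cv2.COLOR_BGR2GRAY).astype(int)
B=cv2.imread('pics/side0.png');b=cv2.cvtColor(B,cv2.COLOR_BGR2GRAY).astype(int)
d=(abs(g-b)>30).astype('uint8')
n,l,st,c=cv2.connectedComponentsWithStats(d)
for i in range(1,n):
  if st[i,4]>25: print(st[i],c[i].round())
print('pred level top upright',proj('side',[[479,-118,190],[519,-119,190],[499,-118,105]]))
print(g[185:235:3,222:262:3])
"
```

```text
32.6 [ 410.53883083 -203.26809678  331.2286217 ] [ 0.04072954 -0.38994263 -0.28520677] 0.6489792615767144
[  0   0  33  19 455] [13.  8.]
[  62    0  145   50 2448] [132.  15.]
[203  37   7  17  60] [205.  44.]
[ 142   76  101  116 5040] [189. 137.]
[ 0 82  6 17 29] [ 2. 91.]
[275  88  11  40 309] [280. 110.]
[157  91  12   6  49] [164.  93.]
[   8   94   60   98 2405] [ 34. 152.]
[183 168   6   6  30] [186. 171.]
[   82   175   187   177 10442] [185. 259.]
[318 199  11   7  49] [324. 201.]
[263 204  10  11  59] [267. 208.]
[  0 282  16   8  78] [  6. 287.]
[278 288  16  12  87] [286. 295.]
[  0 294  33  36 778] [ 14. 309.]
[ 98 317  53  33 798] [125. 337.]
[ 22 324  24   5  30] [ 33. 326.]
[ 21 331  65  28 772] [ 54. 345.]
[ 152  344  115   40 2650] [211. 367.]
[269 359  57  25 869] [298. 374.]
[326 367  25  17 271] [336. 377.]
pred level top upright [[227.86010742 205.17737642]
 [247.17066331 203.23466929]
 [238.39635457 232.00694694]]
[[116 112 102 110 107 113 109 114 117 116 108 115 112 114]
 [115 111 105 110 110 116 107 113 118 116 112 116 112 113]
 [115 113 108 100 111 113 108 
[... 155 characters left out ...]
1 114 105 107 108 117 107 109 116 119 112 116 110]
 [180 111 111 106 102 111 105 112 110 116 118 109 116 111]
 [179 191 119 111 106 107 109 113 110 190 197 192 190 194]
 [183 190 171  68  62  63  63  62  66 181 198 194 192 197]
 [185 189 170  65  65 179 185  61  65 177 195 197 191 201]
 [185 184 173  65  64 108 109  63  62 179 191 198 191 195]
 [187 178 190  65  64  73  77  77  65 180 187 198 193 192]
 [189 178 189  65  63  65  59  63  61 181 185 197 195 192]
 [191 182 203  62  64  64  64  61  64 119 208 190 196 194]
 [191 188 104  63  65  80  99 116  72 120 127 195 196 193]
 [213  98 108  63  90  73  71  96  71 120 127 128 201 193]
 [ 99 100 106  65  66  61  67  60  63 117 125 127 139 198]]
```

```bash
python3 -c "
from rig import r
print(r.sign_off())"
```

```text
the job is handed in; nothing more can be done
None
```

The spanner and putty knife hang well back on the spare hook and the level stands in the pot; I handed the job in at about 33 s, with spare-hook forces of about 2 N or less whenever I read them and no verdict shown.

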